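# Count to the third bay and push the board book home

## Robot

A 6-joint arm with a two-finger parallel gripper is mounted at the origin on the work surface. World frame = base frame: x ahead of the robot, y to its left, z up, the work surface at z = 0. Lengths are in m, angles in degrees, forces in N, time in s.
With the tool pointing down it reaches from about 0.275 to 0.725 m from the base axis. Payload 5.6 kg.
Tool frame: the origin (TCP) lies midway between the tips of the shut fingers; the grasp point (between the pads) lies 19 mm behind it; y points along the fingers, x is the direction in which the jaws open and shut, and the axes are right-handed (so a half turn about y gives the same grasp; the last joint's range is limited). The gripper opens to 85 mm and grips with 20 to 120 N. Pads are 22 mm wide; open, the fingers measure 114 mm over their backs; the gripper's body (76 mm by 85 mm) begins 54 mm behind the grasp point. The pads swing forward as they close: fully open they stand 13 mm farther back than shut.
Start: joints at [91.536, 14.616, 6.199, 0, -81.583, -16.306], TCP at [0.14, 0.532, 0.231] pointing down, gripper open.
Joint ranges: [-168.99, 168.99], [-69.2, 112.95], [-62.41, 85.93], [-164.36, 98.24], [-168.68, -3.75], [-174.98, 174.98]. Speed limits (degrees/s): [147.25, 147.25, 180, 180, 180, 180].

## Interface

Orientations are given as [roll, pitch, yaw] about the fixed x, y, z axes, in that order (R = Rz(yaw) Ry(pitch) Rx(roll)).
In Python, from workcell import goto, move_linear, set_joints, command_gripper, sleep, solve_ik, snapshot, calibration, Unreachable, sign_off, silhouettes, get_time, get_joint_positions, get_qd, get_joint_efforts, get_tool_pos, get_tcp_rot, get_ft_force, get_ft_torque, get_gripper_width gives the robot as it stands. Calls block until the motion is done:
- goto(position, orientation): joint-space move of the TCP to a pose.
- move_linear(position, rotation=None, velocity=0.15, contact_N=None): straight line of the TCP; rotation=None keeps the orientation; velocity is the mean speed in m/s. With contact_N (N) it stops when the force on the tool has changed by that much, and returns True; else False.
- set_joints(angles): joint-space move.
- command_gripper(opening, squeeze=None): finger opening in m; squeeze is the grip in N (None keeps the last); returns when the fingers have stopped.
- sleep(seconds).
- solve_ik(position, orientation): joint angles nearest the present ones, or None.
- snapshot(name): name is "scene" or "top" or "wrist"; returns (picture, depth): 480x640x3 uint8, blue, green, red; 480x640 float32, m along the optical axis (not along the pixel's ray), 0 where there is no reading.
- calibration(name): a dict with "fx", "fy", "cx", "cy" (pixels), "cam_to_world" (4x4, takes a point from camera to world coordinates). Camera axes: x right, y down, z forward; pixel columns grow to the right and rows downward; lengths in m; the calibration is good to about 2 mm. A picture is of the moment at which its call begins: read the wrist's pose just before it. calibration takes no time and is no camera call; for the wrist camera it gives the pose at the moment of the call.
A pose or a line that the arm cannot do raises Unreachable and nothing moves.
- sign_off(): hands the job in, once; it reports no verdict.
Trained networks look in the newest picture that a camera, given by its name, has taken for a name from the list of things; names that differ only in an ending like _2 or _b are one class to them, and where a whole thing is asked for, a point or a joint stands for the part that bears it (a point fixed in the world has none). Each returns a list of dicts, best first, with "score" (0 to 1); they miss things now and then, are a little off and sometimes report something else, mostly with a low value. They report only what shows in the picture. A call takes as long as a camera call. They do not tell look-alikes from the thing itself.
- silhouettes(camera, query): "pixels" (480x640 bool, what is visible of it) and "box" ([left, top, width, height] in pixels, round what is visible of it).
Readings, each from a call of its own:
- get_time(): time.
- get_joint_positions(): joint angles.
- get_qd(): joint speeds.
- get_joint_efforts(): joint torques, N m.
- get_tool_pos(): TCP position.
- get_tcp_rot(): TCP orientation.
- get_ft_force(): force on the tool from outside, world axes, zero at the start.
- get_ft_torque(): the same for the moment, N m.
- get_gripper_width(): finger opening in m.
Only numpy, scipy, OpenCV 4.12 (cv2) and the standard library are available. Lean on these libraries where they do the work, as an engineer would, in place of code of your own. Each camera call takes 0.05 s, during which the arm holds its last target. There are 200 camera calls.

## Task

The board book lying loose on the desk in front of the oak sorter belongs in the third bay, counted from the end where the steel bookend stands. Run a fingertip along the top of the sorter's front rail from that end, touching the rail at the first, then the second, then the third bay and no further, and then push the book along the desk into that third bay until it is fully home against the back. Only push the book, never lift or tip it, and leave everything else where it is.

Things in the scene. Friction and masses are not known exactly. Their poses are not given: they have to be found in the camera images.
- sorter: low oak sorter fixed to the desk. Origin at desk level, mid width; x from its open front to the back, y along the rail, z up. Dividers 12 mm thick, 36 high, rounded fronts at x -50 mm, make six bays a to f at y +210, +126, +42, -42, -126, -210 mm: 72 mm wide inside, no floor, open in front and above (but for the rail). Back stop 42 mm high, inner face at x +28 mm
- bookend: steel bookend: upright plate 90 x 4 x 130 mm high (broad sides along the rail) on a foot 90 x 70 x 4 mm, fixed to the desk just outside one end of the sorter, 305 mm from its middle; which end changes from run to run. Counting starts at this end. Origin: centre of its underside
- cardbox: low lidded cardboard box, 94 x 64 x 55 mm, fixed just outside the other end of the sorter. Origin: centre of its underside
- book: the board book to push: rigid block 90 mm long (x), 60 wide (y), 28 thick, about 0.12 kg, flat and loose on the desk in front of the sorter, lengthwise to the bays within 20 degrees, seldom in line with its bay. Origin: centre of its underside. Fully home its leading edge meets the back stop, origin at x -17 mm of the sorter, tail 12 mm proud of the divider fronts
- rail_a: the piece of the sorter's front rail over bay a: light wooden bar 78 mm long (y), 14 deep (x), 14 high, fixed, rigid, a 6 mm groove between it and the next piece. Origin: centre of its underside, 34 mm above the desk (a lying book passes under), at x -41 mm of the sorter; its flat top, 48 mm above the desk, is the sorter's highest part
- rail_b: the piece of the sorter's front rail over bay b: light wooden bar 78 mm long (y), 14 deep (x), 14 high, fixed, rigid, a 6 mm groove between it and the next piece. Origin: centre of its underside, 34 mm above the desk (a lying book passes under), at x -41 mm of the sorter; its flat top, 48 mm above the desk, is the sorter's highest part
- rail_c: the piece of the sorter's front rail over bay c: light wooden bar 78 mm long (y), 14 deep (x), 14 high, fixed, rigid, a 6 mm groove between it and the next piece. Origin: centre of its underside, 34 mm above the desk (a lying book passes under), at x -41 mm of the sorter; its flat top, 48 mm above the desk, is the sorter's highest part
- rail_d: the piece of the sorter's front rail over bay d: light wooden bar 78 mm long (y), 14 deep (x), 14 high, fixed, rigid, a 6 mm groove between it and the next piece. Origin: centre of its underside, 34 mm above the desk (a lying book passes under), at x -41 mm of the sorter; its flat top, 48 mm above the desk, is the sorter's highest part
- rail_e: the piece of the sorter's front rail over bay e: light wooden bar 78 mm long (y), 14 deep (x), 14 high, fixed, rigid, a 6 mm groove between it and the next piece. Origin: centre of its underside, 34 mm above the desk (a lying book passes under), at x -41 mm of the sorter; its flat top, 48 mm above the desk, is the sorter's highest part
- rail_f: the piece of the sorter's front rail over bay f: light wooden bar 78 mm long (y), 14 deep (x), 14 high, fixed, rigid, a 6 mm groove between it and the next piece. Origin: centre of its underside, 34 mm above the desk (a lying book passes under), at x -41 mm of the sorter; its flat top, 48 mm above the desk, is the sorter's highest part
- shelved_b: another board book, same size and look as book, already lying in bay b; origin: centre of its underside; leave alone
- shelved_e: another board book, same size and look as book, already lying in bay e; origin: centre of its underside; leave alone
- shelved_f: another board book, same size and look as book, already lying in bay f; origin: centre of its underside; leave alone
- stamp: date stamp, 50 x 30 mm foot with a round wooden handle, 70 mm tall, loose on the desk; origin: centre of its underside; leave alone
- gluestick: glue stick, 28 mm across, 70 mm tall, upright and loose; origin: centre of its underside; leave alone
- eraser: eraser block 55 x 22 x 13 mm, loose on the desk; origin: centre of its underside; leave alone
There are look-alikes about, which are no part of the job. What is shaped like the book but green or turquoise is not meant.

How it is judged:
By the outcome, as a careful person would: the job done as asked, in the order asked, and still so for the second after the job is handed in, with the robot touching nothing.
It also fails if it takes over 72 s, if anything falls off the work surface, if the arm or the gripper's body presses on something with over 40 N, if the wrist force passes 120 N, or if a joint passes its speed limit or range.

## Working session

There is one attempt and no reset: what is moved stays moved. The work goes in short steps, each a Python script; the robot and the scene stay as the last script left them, time stands still between calls to the robot, and variables do not carry over. Pictures are saved under pics/ and viewed, about 8 in all and at most 12, crops included, and the job is handed in when it is done.

```bash
mkdir -p pics; ls
python3 - <<'E'
from workcell import *
import cv2,numpy as np
for n in ("scene","top"):
    p,d=snapshot(n); cv2.imwrite(f"pics/{n}0.png",p); np.savez(f"{n}0.npz",p=p,d=d)
    c=calibration(n); print(n,c['fx'],c['cx'],c['cy'],np.round(c['cam_to_world'],3).tolist())
    for q in ("book","bookend","sorter","rail_a","cardbox","stamp","gluestick","eraser"):
        print(q,[(round(s['score'],2),s['box']) for s in silhouettes(n,q)])
print(get_time())
E
```

```text
pics
scene 539.619770947653 326.6585019771454 232.68364575173555 [[-0.852, 0.423, -0.309, 0.936], [0.524, 0.676, -0.518, 0.613], [-0.011, -0.603, -0.798, 1.061], [0.0, 0.0, 0.0, 1.0]]
book [(0.89, [312.7, 156.9, 23.0, 32.4]), (0.73, [310.2, 212.3, 45.4, 42.5]), (0.68, [352.0, 186.7, 39.4, 36.3])]
bookend [(0.75, [343.4, 362.7, 52.6, 64.5])]
sorter [(0.91, [219.4, 197.9, 166.8, 189.8])]
rail_a [(0.74, [357.6, 316.9, 25.3, 33.3]), (0.71, [304.4, 265.3, 28.7, 29.7]), (0.66, [287.8, 247.4, 20.9, 19.8]), (0.66, [250.7, 198.6, 18.3, 23.7]), (0.64, [330.2, 292.0, 27.2, 32.1]), (0.45, [267.2, 220.2, 22.6, 25.6])]
cardbox [(0.58, [189.0, 183.4, 46.0, 43.6])]
stamp [(0.67, [412.8, 334.9, 22.1, 31.4])]
gluestick [(0.55, [262.6, 159.5, 11.5, 23.9])]
eraser [(0.73, [308.0, 268.7, 26.8, 29.3]), (0.68, [307.8, 124.2, 17.8, 14.0]), (0.68, [354.7, 318.8, 25.9, 32.0])]
top 597.234243950259 324.97387961143926 238.82458768639253 [[-0.021, -0.984, 0.177, 0.338], [-1.0, 0.022, 0.005, -0.005], [-0.009, -0.177, -0.984, 1.17], [0.0, 0.0, 0.0, 1.0]]
book [(0.8, [347.7, 300.5, 49.1, 31.9]), (0.62, [417.2, 268.4, 57.8, 42.7])]
bookend [(0.8, [142.7, 140.1, 38.5, 66.5])]
sorter [(0.94, [182.4, 137.6, 263.9, 81.2]), (0.72, [339.4, 227.7, 31.6, 43.1])]
rail_a [(0.88, [319.6, 183.0, 37.7, 14.3]), (0.85, [230.0, 193.7, 41.4, 7.6]), (0.81, [190.0, 201.1, 35.5, 14.2]), (0.66, [357.4, 181.9, 44.1, 7.8]), (0.62, [278.8, 188.6, 38.2, 12.2]), (0.53, [403.9, 177.4, 38.1, 15.0])]
cardbox [(0.67, [443.0, 116.7, 43.8, 55.4]), (0.35, [359.4, 153.5, 37.3, 48.2])]
stamp [(0.61, [157.0, 239.5, 25.3, 26.2]), (0.45, [358.3, 152.4, 38.3, 51.7])]
gluestick [(0.72, [467.4, 214.7, 25.9, 15.5]), (0.45, [151.9, 238.7, 28.4, 29.0]), (0.22, [180.2, 138.5, 265.1, 77.2])]
eraser [(0.85, [529.0, 314.5, 13.9, 30.4]), (0.31, [142.0, 139.9, 37.0, 67.9])]
0.9
```

View pics/top0.png

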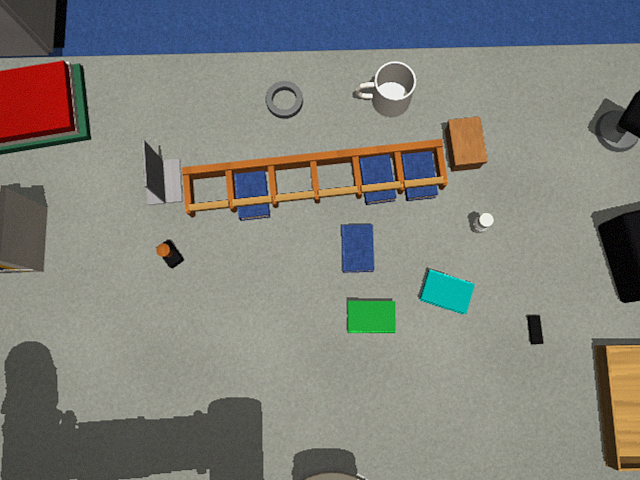

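View pics/scene0.png

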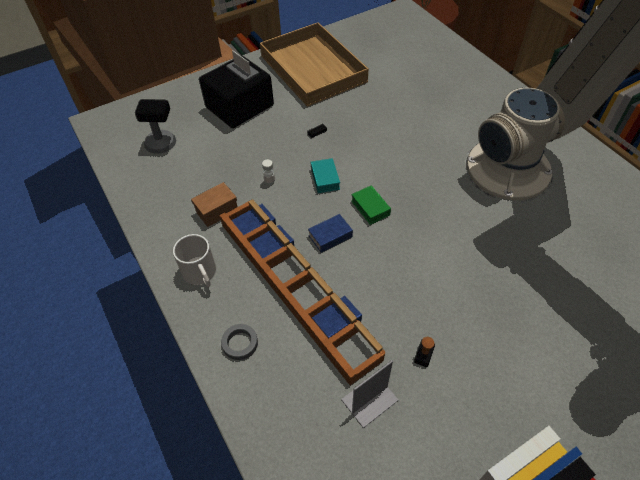

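Viewed 2 pictures. In the top view the bookend is at (155,172), so counting starts at the left (+y) end. The third bay is bay c, about (293,180), and it's empty. Shelved books sit in the second, fifth and sixth bays.

Candidates for the book:
- blue, loose at (357,248): this fits the description
- green at (371,315): look-alike
- turquoise at (447,291): look-alike
- shelved blue at (252,190), (378,175) and (420,172)

Next I'll measure it and check a close crop.

```bash
cat > h.py <<'E'
import numpy as np,cv2
from workcell import *
def world(n,uv,z=None,d=None,c=None):
    c=c or calibration(n); M=np.array(c['cam_to_world']); uv=np.atleast_2d(uv).astype(float)
    r=np.c_[(uv[:,0]-c['cx'])/c['fx'],(uv[:,1]-c['cy'])/c['fy'],np.ones(len(uv))]
    if d is not None: return (r*np.asarray(d)[:,None])@M[:3,:3].T+M[:3,3]
    w=r@M[:3,:3].T; return M[:3,3]+w*((z-M[2,3])/w[:,2])[:,None]
def cloud(n,d):
    v,u=np.mgrid[:480,:640]; return world(n,np.c_[u.ravel(),v.ravel()],d=d.ravel()).reshape(480,640,3)
def bookpose(p,W,near,rad=0.12,zmin=.018):
    """blue top face; returns centre x,y, long-axis yaw deg, size"""
    b,g,r=[p[...,i].astype(int) for i in range(3)]
    m=(b>1.5*r)&(b>1.3*g)&(b>50)&(W[...,2]>zmin)&(W[...,2]<.04)&(np.hypot(W[...,0]-near[0],W[...,1]-near[1])<rad)
    k,l,s,c=cv2.connectedComponentsWithStats(m.astype(np.uint8)); i=1+np.argmax(s[1:,4]); m=l==i
    P=W[m]; (x,y),(w,h),a=cv2.minAreaRect((P[:,:2]*1000).astype(np.float32))
    if w<h: a+=90; w,h=h,w
    a=(a+90)%180-90
    return x/1000,y/1000,a,w,h,np.median(P[:,2]),m.sum()
E
python3 - <<'E'
from h import *
z=np.load('top0.npz');p,d=z['p'],z['d'];W=cloud('top',d)
print('book',bookpose(p,W,W[248,357]))
print('desk z',W[260,250],W[350,450])
snapshot('top')
C=[]
for s in silhouettes('top','rail_a'):
    m=s['pixels']; P=W[m]; zz=P[:,2]; ok=abs(zz-.048)<.008
    ys,xs=np.nonzero(m); c=world('top',[[xs.mean(),ys.mean()]],z=.048)[0]; C.append(c)
    print(round(s['score'],2),c.round(4),'depth med z',np.median(zz[ok]).round(4),P[ok].mean(0).round(4),ok.sum(),len(zz))
# light-wood rail top: all points at z .044-.053 in sorter area
m=(W[...,2]>.0445)&(W[...,2]<.056); m[:130]=0;m[222:]=0;m[:,:183]=0;m[:,445:]=0
k,l,st,ce=cv2.connectedComponentsWithStats(m.astype(np.uint8))
for i in range(1,k):
    if st[i,4]>30: print(st[i],W[l==i].mean(0).round(4))
for n,q in (('top','bookend'),('top','stamp'),('top','cardbox'),('top','gluestick')):
    s=silhouettes(n,q)[0]['pixels']; print(q,np.median(W[s],0).round(3))
cv2.imwrite('pics/crop.png',cv2.resize(p[130:345,130:500],None,fx=2.1,fy=2.1,interpolation=cv2.INTER_CUBIC))
print(get_tcp_rot(),get_tool_pos(),get_gripper_width(),get_time())
E
```

```text
book (0.526461669921875, -0.06080122756958008, -0.03949737548828125, 91.20526885986328, 59.981781005859375, np.float64(0.028905199786082192), np.int64(1412))
desk z [ 0.50989573  0.15108411 -0.00260805] [ 0.32620186 -0.23451211 -0.0003864 ]
0.81 [0.6107 0.2276 0.048 ] depth med z 0.0486 [0.6111 0.2261 0.0484] 312 344
0.72 [0.6262 0.0584 0.048 ] depth med z 0.0486 [0.6262 0.0585 0.0485] 301 311
0.68 [ 0.6481 -0.1889  0.048 ] depth med z 0.0488 [ 0.6488 -0.191   0.0485] 309 362
0.66 [0.6184 0.1419 0.048 ] depth med z 0.0483 [0.6187 0.1417 0.0481] 308 321
0.65 [ 0.641 -0.109  0.048] depth med z 0.0488 [ 0.6411 -0.1088  0.0486] 294 303
0.63 [ 0.6331 -0.0239  0.048 ] depth med z 0.0486 [ 0.6337 -0.0246  0.0484] 311 356
0.25 [0.6689 0.3193 0.048 ] depth med z 0.048 [0.6722 0.3251 0.0482] 98 1785
[403 176  41  12 290] [ 0.6489 -0.1916  0.0489]
[360 181  41  12 289] [ 0.6416 -0.1077  0.049 ]
[318 185  40  12 285] [ 0.6342 -0.0249  0.0489]
[274 190  41  12 291] [0.6267 0.0581 0.049 ]
[231 195  41  12 288] [0.6193 0.1423 0.0487]
[188 200  41  11 294] [0.6117 0.2255 0.0489]
bookend [0.669 0.323 0.01 ]
stamp [0.519 0.303 0.024]
cardbox [ 0.723 -0.276  0.055]
gluestick [ 0.563 -0.296  0.065]
[-9.00004484e+01  2.61735177e-03 -1.04770548e+02] [0.14020534 0.53183314 0.23131387] 0.08530303137259143 1.2
```

View pics/crop.png

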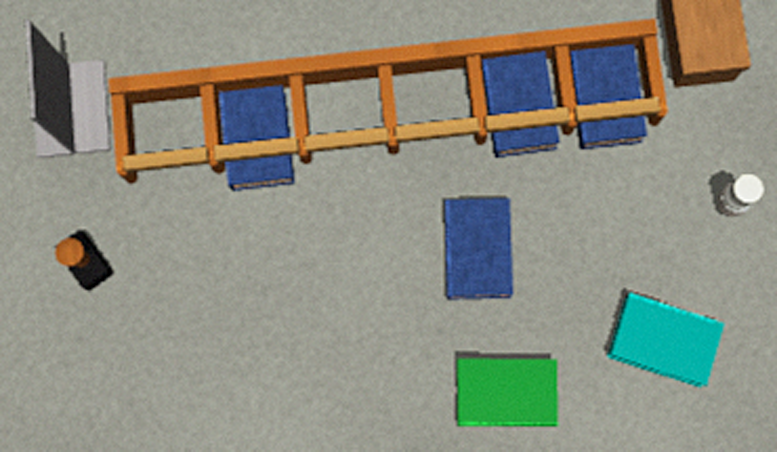

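Viewed 3 pictures. The crop confirms the loose blue book at crop (478,247), with the green one at (507,392) and turquoise at (665,337). Bay c is empty at crop (345,108). Rail heights of 48–49 mm, an 84 mm pitch, the 91x60 book size and a 29 mm book top all agree with the description. The sorter's yaw is about 5.1°. I'll do the rail run next.

```bash
cat >> h.py <<'E'
A=np.array([.6117,.2255]);F=np.array([.6489,-.1916]); ey=(A-F)/np.linalg.norm(A-F); ex=np.array([ey[1],-ey[0]])
YAW=np.degrees(np.arctan2(ex[1],ex[0])); O=(A+F)/2+.041*ex; O=O+0
def S(x,y,z): q=O+x*ex+y*ey; return [q[0],q[1],z]
def toS(q): v=np.array(q[:2])-O; return v@ex,v@ey
E
python3 - <<'E'
from h import *
print(YAW,O)
R=[-90,0,YAW-90]
command_gripper(0.0)
goto(S(-.041,.205,.14),R)
print(get_joint_positions(),get_ft_force())
move_linear(S(-.041,.205,.062),velocity=.12)
hit=move_linear(S(-.041,.205,.040),velocity=.02,contact_N=2.5)
p=get_tool_pos(); f=get_ft_force(); print(hit,p,f,get_time())
if hit:
    z=p[2]
    for y in (.165,.126,.085,.045):
        move_linear(S(-.041,y,z),velocity=.05); print(y,toS(get_tool_pos()),get_tool_pos()[2],np.round(get_ft_force(),2))
        if y in(.126,.045):
            h=move_linear(S(-.041,y,z-.006),velocity=.015,contact_N=2); z2=get_tool_pos()[2]; print('press',h,z2,np.round(get_ft_force(),2)); z=z2
    q=S(-.041,.045,.12); move_linear(q,velocity=.12)
print(get_time(),get_ft_force())
E
```

```text
5.0965679650928255 [0.6711379  0.02059222]
[ 3.36667601e+01  2.81089383e+01  1.29106898e+01 -4.68659521e-03
 -7.47697114e+01  6.14899767e+01] [ 0.32640184  0.23360044 -0.92858453]
True [0.61196936 0.2210566  0.0481408 ] [ 0.11976579 -0.30026447  4.29439388] 5.55
0.165 (np.float64(-0.041024576376681055), np.float64(0.1640337506343014)) 0.04814413531692183 [ 0.71 -1.85  4.12]
0.126 (np.float64(-0.04108207591797835), np.float64(0.12511026339690082)) 0.04812793807317503 [ 0.44 -1.5   3.95]
press True 0.0481334282660357 [0.82 0.24 3.9 ]
0.085 (np.float64(-0.04105181884836432), np.float64(0.08427177084667976)) 0.048142371326570566 [-0.1  -1.54  2.94]
0.045 (np.float64(-0.04104481962776669), np.float64(0.04421657943851363)) 0.04813741934514977 [ 0.17 -1.69  2.89]
press True 0.048143700363339585 [-0.72  0.33  4.01]
10.4917 [ 0.53118252 -0.51779223 -0.21204379]
```

The rail run worked, with contact at a, b and c at z = 48.1 mm and about 4 N. Next is the sideways push of the book to line it up with bay c.

Run:
```python
from h import *
R=[-90,0,YAW]
bx,by=toS([.5265,-.0608]); print('book S',bx,by)
command_gripper(.056)
goto(S(bx,by-.070,.12),R)
h=move_linear(S(bx,by-.070,.008),velocity=.15,contact_N=8); print(h,get_tool_pos(),get_gripper_width(),get_ft_force())
move_linear(S(bx,by-.05,.008),velocity=.06)
move_linear(S(bx,.042-.030-.011,.008),velocity=.06); print(toS(get_tool_pos()),get_ft_force())
p,d=snapshot('top'); cv2.imwrite('pics/side.png',p[120:360,100:500].repeat(2,0).repeat(2,1))
move_linear(S(bx,-.03,.008),velocity=.12); move_linear(S(bx-.03,-.05,.12),velocity=.2)
p,d=snapshot('top'); W=cloud('top',d); b=bookpose(p,W,S(bx,.042,0)); print(b,toS(b[:2]),b[2]-YAW,get_time())
```

```text
book S -0.1512965078756414 -0.06822157173826036Traceback (most recent call last):
  File "<stdin>", line 5, in <module>
workcell.Unreachable: the arm cannot take that pose within its joint ranges
```

Run:
```python
from h import *
bx,by=toS([.5265,-.0608])
for yaw in (YAW,YAW+180,YAW-180,YAW-90,YAW+90):
  for P in (S(bx,by-.07,.12),S(bx,by-.07,.008),S(bx,.001,.008),S(-.25,.042,.12),S(-.25,.042,.008),S(-.073,.042,.008)):
    q=solve_ik(P,[-90,0,yaw]); print(round(yaw),np.round(P,3),None if q is None else np.round(q))
print(get_joint_positions().round(1) if hasattr(get_joint_positions(),'round') else get_joint_positions(),get_gripper_width())
```

```text
5 [ 0.533 -0.131  0.12 ] None
5 [ 0.533 -0.131  0.008] None
5 [0.52  0.008 0.008] [ 18.  22. -19.  -0. -49. 167.]
5 [0.418 0.04  0.12 ] [ 27.   4. -24.  -0. -62. 158.]
5 [0.418 0.04  0.008] [ 27.  12. -33.  -0. -44. 158.]
5 [0.595 0.056 0.008] [ 20.  29.  -7.  -0. -54. 165.]
185 [ 0.533 -0.131  0.12 ] [  3.  18.  -6.   0. -66.   3.]
185 [ 0.533 -0.131  0.008] [  3.  24. -15.   0. -51.   3.]
185 [0.52  0.008 0.008] [ 18.  22. -19.   0. -49. -13.]
185 [0.418 0.04  0.12 ] [ 27.   4. -24.   0. -62. -22.]
185 [0.418 0.04  0.008] [ 27.  12. -33.   0. -44. -22.]
185 [0.595 0.056 0.008] [ 20.  29.  -7.   0. -54. -15.]
-175 [ 0.533 -0.131  0.12 ] [  3.  18.  -6.   0. -66.   3.]
-175 [ 0.533 -0.131  0.008] [  3.  24. -15.   0. -51.   3.]
-175 [0.52  0.008 0.008] [ 18.  22. -19.   0. -49. -13.]
-175 [0.418 0.04  0.12 ] [ 27.   4. -24.   0. -62. -22.]
-175 [0.418 0.04  0.008] [ 27.  12. -33.   0. -44. -22.]
-175 [0.595 0.056 0.008] [ 20.  29.  -7.   0. -54. -15.]
-85 [ 0.533 -0.131  0.12 ] [  3.  18.  -6.   0. -66.  93.]
-85 [ 0.533 -0.131  0.008] [  3.  24. -15.   0. -51.  93.]
-85 [0.52  0.008 0.008] [ 18.  22. -19.   0. -49.  77.]
-85 [0.418 0.04  0.12 ] [ 27.   4. -24.   0. -62.  68.]
-85 [0.418 0.04  0.008] [ 27.  12. -33.   0. -44.  68.]
-85 [0.595 0.056 0.008] [ 20.  29.  -7.   0. -54.  75.]
95 [ 0.533 -0.131  0.12 ] [  3.  18.  -6.   0. -66. -87.]
95 [ 0.533 -0.131  0.008] [  3.  24. -15.   0. -51. -87.]
95 [0.52  0.008 0.008] [  18.   22.  -19.    0.  -49. -103.]
95 [0.418 0.04  0.12 ] [  27.    4.  -24.    0.  -62. -112.]
95 [0.418 0.04  0.008] [  27.   12.  -33.   -0.  -44. -112.]
95 [0.595 0.056 0.008] [  20.   29.   -7.    0.  -54. -105.]
[ 20.   26.5   7.1   0.2 -70.8  75.1] 0.05597368167126709
```

Run:
```python
from h import *
R=[-90,0,YAW-180]
bx,by=toS([.5265,-.0608])
goto(S(bx,by-.070,.13),R)
h=move_linear(S(bx,by-.070,.008),velocity=.12,contact_N=10); print(h,get_tool_pos(),get_gripper_width(),get_ft_force())
if not h:
    move_linear(S(bx,by-.05,.008),velocity=.06)
    move_linear(S(bx,.042-.030-.011,.008),velocity=.06); print(toS(get_tool_pos()),get_ft_force())
    p,d=snapshot('top'); cv2.imwrite('pics/side.png',p[120:360,100:500].repeat(2,0).repeat(2,1))
    move_linear(S(bx,-.03,.008),velocity=.12); move_linear(S(bx-.03,-.05,.12),velocity=.2)
    p,d=snapshot('top'); W=cloud('top',d); cv2.imwrite('pics/side2.png',p[120:360,100:500].repeat(2,0).repeat(2,1)); b=bookpose(p,W,S(bx,.042,0)); print(b,toS(b[:2]),b[2]-YAW,get_time())
```

```text
False [ 0.53339895 -0.13052654  0.00875108] 0.05592945838189915 [0.85321173 0.63791782 1.14396369]
(np.float64(-0.1513363714853668), np.float64(0.0009658619932250007)) [-0.36586865 -0.71744944  0.48859767]
(0.48281414794921873, 0.04590654754638672, -83.03181314468384, 59.02579116821289, 27.86916732788086, np.float64(0.028690665301600804), np.int64(358)) (np.float64(-0.18533040598834008), np.float64(0.041943916223834546)) -88.12838110977667 17.25
```

View pics/side2.png

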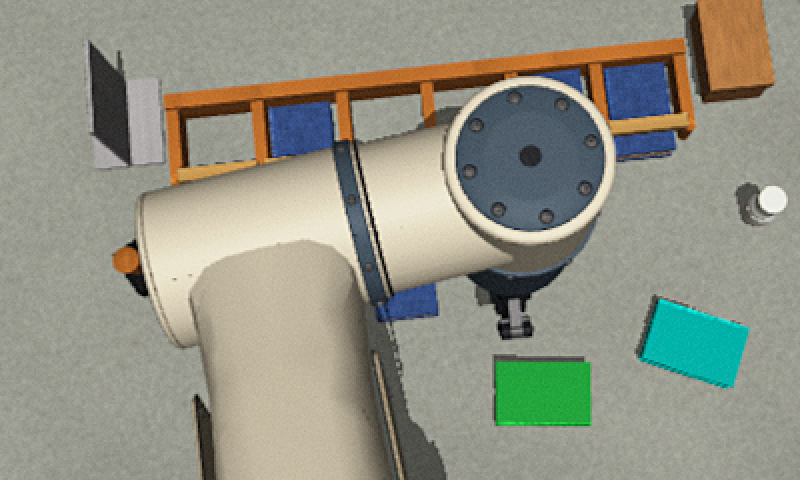

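Viewed 4 pictures. The arm hides most of the book, but its tail shows at (408,303), and its centre sits at sorter y = +41.9 mm (target +42). Next I'll move behind it, check with the scene camera, then push it in.

Run:
```python
from h import *
R=[-90,0,YAW-90]
bx,by=toS([.5265,-.0608])
command_gripper(.022)
goto(S(-.250,.042,.12),R)
p,d=snapshot('scene'); W=cloud('scene',d); cv2.imwrite('pics/sc1.png',p[120:420,150:480].repeat(2,0).repeat(2,1)[:600])
b=bookpose(p,W,S(bx,.042,0),.06); print('scene',b,toS(b[:2]),b[2]-YAW)
p,d=snapshot('top'); W=cloud('top',d)
b=bookpose(p,W,S(bx,.042,0),.06); print('top',b,toS(b[:2]),b[2]-YAW,get_time())
```

```text
scene (0.5123820190429688, 0.04773661804199219, 7.019126892089844, 89.23145294189453, 60.24496078491211, np.float64(0.02847536619832225), np.int64(580)) (np.float64(-0.15571686113032274), np.float64(0.041140100338387345)) 1.9225589269970182
top (0.5566022338867187, 0.029214794158935548, 87.54393005371094, 10.045037269592285, 7.418279647827148, np.float64(0.0280089265685024), np.int64(15)) (np.float64(-0.1133168552771914), np.float64(0.01876321797205223)) 82.4473620886181 18.975
```

View pics/sc1.png

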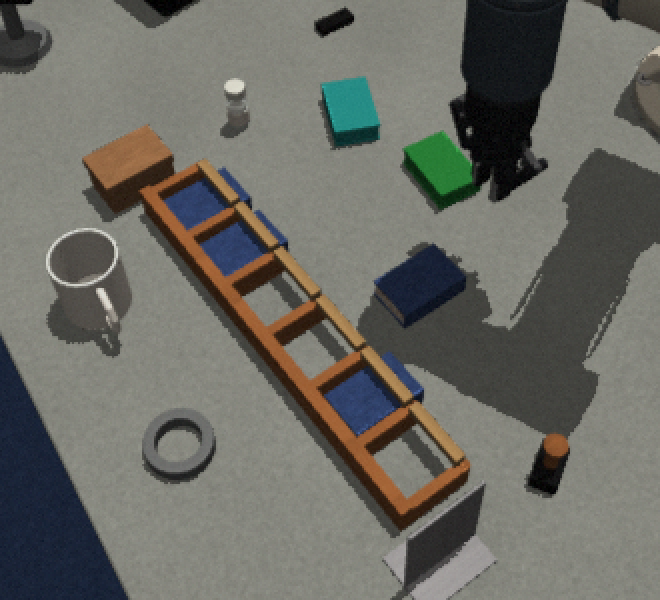

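Viewed 5 pictures. The scene crop shows the book at (420,285) lined up with bay c at (315,335). It measures y = +41 mm and about 2° off the bay axis. Now the push home.

Run:
```python
from h import *
h=move_linear(S(-.240,.042,.008),velocity=.12,contact_N=10); print(h,get_tool_pos(),get_ft_force())
if not h:
    move_linear(S(-.19,.042,.008),velocity=.06); print(get_ft_force())
    h=move_linear(S(-.12,.042,.008),velocity=.05,contact_N=10); print(h,toS(get_tool_pos()),get_ft_force())
    if not h:
        h=move_linear(S(-.068,.042,.008),velocity=.03,contact_N=10); print(h,toS(get_tool_pos()),get_ft_force())
    p,d=snapshot('scene'); W=cloud('scene',d); cv2.imwrite('pics/sc2.png',p[160:400,180:460].repeat(2,0).repeat(2,1))
    print(get_time())
```

```text
False [0.42885826 0.04127391 0.00854703] [-0.38862653 -0.21513201  0.47813094]
[-0.62920956 -0.79175289  0.49051741]
False (np.float64(-0.11988385450454332), np.float64(0.04206768026110566)) [ 0.2591864  -0.11315294  0.44053988]
True (np.float64(-0.07346488303758518), np.float64(0.04185271914956172)) [-0.14970627 -0.50426602  0.19104067]
24.0917
```

View pics/sc2.png

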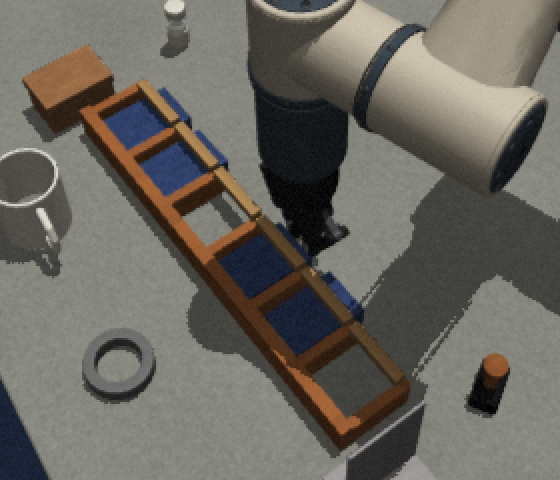

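Viewed 6 pictures. The book is in bay c at (262,262), and contact came at x = -73.5 mm, where I predicted (-73). I'll press once more gently, then retreat and check.

Run:
```python
from h import *
h=move_linear(S(-.066,.042,.008),velocity=.012,contact_N=10); print(h,toS(get_tool_pos()),get_ft_force())
h=move_linear(S(-.066,.042,.008),velocity=.006,contact_N=6); print(h,toS(get_tool_pos()),get_ft_force())
move_linear(S(-.13,.042,.008),velocity=.06); move_linear(S(-.16,.042,.14),velocity=.15)
set_joints([91.536, 14.616, 6.199, 0, -81.583, -16.306])
sleep(.3)
p,d=snapshot('top'); W=cloud('top',d); cv2.imwrite('pics/top3.png',p[130:345,130:500].repeat(2,0).repeat(2,1))
z0=np.load('top0.npz')
def tail(p,W,y):  # min sorter x of blue top points ahead of the rail, near bay centre y
    b,g,r=[p[...,i].astype(int) for i in range(3)]
    V=W[...,:2]-O; X=V@ex; Y=V@ey
    m=(b>1.5*r)&(b>1.3*g)&(b>40)&(W[...,2]>.02)&(W[...,2]<.034)&(abs(Y-y)<.04)&(X<.04)&(X>-.09)
    t=(abs(Y-y)<.02)&m
    return np.percentile(X[t],[1,99]).round(4),np.percentile(Y[m],[1,99]).round(4),m.sum()
for n,y in (('b',.126),('c',.042),('e',-.126),('f',-.21)):
    print(n,tail(p,W,y), None if n=='c' else tail(z0['p'],cloud('top',z0['d']),y))
D=cv2.absdiff(p,z0['p']).max(2); D[350:]=0
print(get_time(),get_ft_force())
```

```text
True (np.float64(-0.07348476877345217), np.float64(0.04168594753157552)) [ 0.01735807  0.75261272 -0.59689613]
True (np.float64(-0.07373381322382783), np.float64(0.04156071056625635)) [-0.00526272 -0.47820293  0.06127046]
b (array([-0.0666,  0.0212]), array([0.0981, 0.1568]), np.int64(1069)) (array([-0.0668,  0.0218]), array([0.0981, 0.1569]), np.int64(1065))
c (array([-0.0613,  0.0268]), array([0.0128, 0.0703]), np.int64(1048)) None
e (array([-0.062 ,  0.0263]), array([-0.1533, -0.0939]), np.int64(1067)) (array([-0.0621,  0.0268]), array([-0.1533, -0.0942]), np.int64(1074))
f (array([-0.0639,  0.0243]), array([-0.2367, -0.1777]), np.int64(1069)) (array([-0.064 ,  0.0246]), array([-0.2366, -0.178 ]), np.int64(1063))
29.8417 [ 0.51620093  0.60606785 -0.89979497]
```

View pics/top3.png

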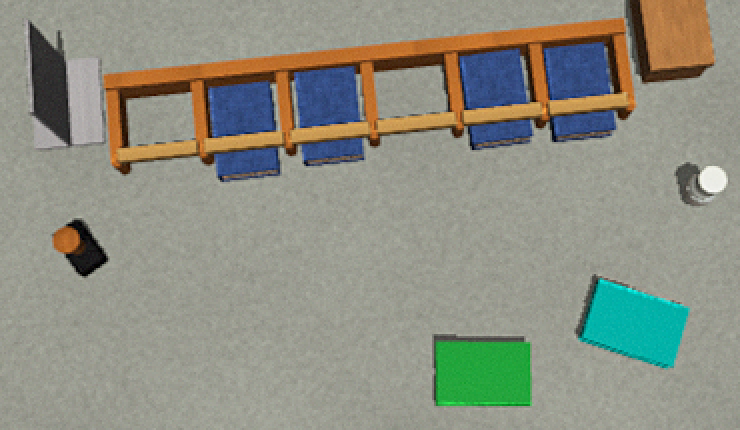

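Viewed 7 pictures. The book is in bay c at (330,115). Its tail is at x = -61 mm (home is -62) and its leading edge at +27 (back stop +28), centred at y = 41.5. Everything else looks the same as at the start. Handing in.

```bash
python3 -c "
from workcell import *
print(sign_off(),get_time())"
```

```text
the job is handed in; nothing more can be done
the job is handed in; nothing more can be done
```

The blue board book is fully home in the third bay from the bookend (bay c), and I have handed the job in at about 30 s of the 72 s allowed.

- **Rail run:** I slid a shut fingertip along the rail from bay a through b to c at a height of 48.1 mm, with about 4 N of contact at each bay. It stopped near the middle of c, and then I lifted it off.
- **Pushing the book:** With the gripper's two fingertips low on the book, I pushed it about 110 mm sideways into line. From behind I then pushed it under the rail until it met the back stop. Two more gentle presses gave contact at the same place, at finger position x ≈ -73.5 mm (-73 expected).
- **Last checks:** The book's tail is at x ≈ -61 mm (home is -62), its leading edge is about 1 mm from the stop's nominal position, and it is centred in the bay at y ≈ 41.5 mm. These agree with fully home within the 2 mm camera calibration. The shelved books measure unmoved to within 1 mm. The bookend, box, stamp, glue stick and both look-alikes appear unchanged in the last picture. The eraser was outside that crop, but the arm never worked near it.
- **Failed attempts:** One tool orientation was refused as unreachable before anything moved, so I used the opposite one. One overhead check of the lined-up book failed because the arm hid it, so I checked with the scene camera instead.

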